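Date-stamp the top fridge label

ROBOT

A 6-joint arm with a two-finger parallel gripper is mounted at the origin on the work surface. World frame = base frame: x ahead of the robot, y to its left, z up, the work surface at z = 0. Lengths are in mm, angles in rad, forces in N, time in s.
With the tool pointing down it reaches from about 350 to 875 mm from the base axis. Payload 4.2 kg.
Tool frame: the origin (TCP) lies midway between the tips of the shut fingers; the grasp point (between the pads) lies 19 mm behind it; y points along the fingers, x is the direction in which the jaws open and shut, and the axes are right-handed (so a half turn about y gives the same grasp; the last joint's range is limited). The gripper opens to 85 mm and grips with 20 to 120 N. Pads are 22 mm wide; open, the fingers measure 114 mm over their backs; the gripper's body (76 mm by 85 mm) begins 54 mm behind the grasp point. The pads swing forward as they close: fully open they stand 13 mm farther back than shut.
Start: joints at [1.471, 0.385, 0.008, 0, -1.194, -0.259], TCP at [219.436, 585.19, 231.312] pointing down, gripper open.
Joint ranges: [-3.14, 3.14], [-1.21, 2.06], [-1.07, 1.41], [-3.16, 2.05], [-2.99, -0.16], [-3.1, 3.1]. Speed limits (rad/s): [2.79, 2.79, 3.14, 3.14, 3.14, 3.14].

INTERFACE

Orientations are given as a unit quaternion [x, y, z, w].
In Python, from bench import read_state, get_image, job_done gives the robot as it stands.
- The arm moves only by the tool play_rows, never from a script. Its argument "series" is a list of rows, each a list of 7 numbers: the shift along the tool's x, y, z in m, then the turn, a rotation vector about the tool's x, y, z in rad, then the finger opening in m, from 0 to 0.0854. In form: [[x, y, z, wx, wy, wz, claw], ...]. A call has 1 to 10 rows; each row shifts and turns the pose as measured when the row begins, along the tool's axes as they then stand; what a row does not reach is not made up. A row lasts 1/10 s, in which the tool goes at most 50 mm and 8.59 degrees, less where a joint would pass 70% of its speed; a pose out of reach is approached as far as the arm can. A call with a gripper value outside its range is refused whole. The fingers move at their own pace and stop on an object; the grip force is fixed at half the most. Time passes only in rows, so rows that do not move let the fingers close. It gives the time, the measured TCP pose, the force and the opening at its end, in the units of the state.
- read_state(): the state, without advancing time (a new reading comes with each control period).
- get_image(name): name is "scene" or "top"; returns a dict with "color" (420x560x3 uint8, red, green, blue), "intrinsics" (3x3 intrinsics, pixels), "origin" and "orientation" of the camera in the world. Camera axes: x right, y down, z forward; pixel columns grow to the right and rows downward; lengths in mm; the calibration is good to about 2 mm. A picture is of the moment at which its call begins. There is no depth.
- job_done(): hands the job in, once; it reports no verdict.
The state is a dict: "clock": time; "joints": joint angles; "joint_vel": joint speeds; "joint_efforts": joint torques, N m; "position": TCP position; "ee_rot": TCP orientation; "contact_force": force on the tool from outside, world axes, zero at the start; "wrist_torque": the same for the moment, N m; "gripper_width": finger opening in mm.
Only numpy, scipy, OpenCV 4.12 (cv2) and the standard library are available. Lean on these libraries where they do the work, as an engineer would, in place of code of your own. Each camera call takes 0.05 s, during which the arm holds its last target. There are 200 camera calls.

TASK

Put the date on the top fridge label (the tray with the green heading): set the self-inking stamp square and centred in the label's ruled box, right way up with its white window (and the white strip on its top) away from the green heading, and press its head all the way down to the stop without leaning hard on it. Let the head come fully up, lift the stamp off, and stand it back in the middle of its cork coaster. Do not mark anything else with the stamp, keep it off the blue-headed freezer tray, and leave the jars, marker, whisk and bowl where they are.

Things in the scene. Friction and masses are not known exactly. Their poses are not given: they have to be found in the camera images.
- stamp: Loose self-inking date stamp, about 0.16 kg, standing on the coaster. Origin: centre of its foot's underside; z up. Grey foot frame 42 (x) by 58 (y) by 7 mm with a red ink pad above; black box-shaped head 38 (x) by 64 (y) mm, from 40 to 95 mm above the underside. Grip the head across its 38 mm (fingers closing along x); lifting the head lifts it all. White window on its front (-x).
- stamp_head (a joint): How far the head is pressed down over the foot, m: 0 = fully up (rest), 0.018 = hard stop. The spring resists with 4 N when the head begins to move, rising evenly to 14 N at the stop; past that the force rises steeply. Over 60 N on the label is leaning hard. Pressed more than 8 mm, it inks whatever is under the foot.
- stamp_top (a point): Centre of the top face of the stamp's head, 95 mm above the foot's underside when the head is up (77 mm when pressed home). The top is grey with a white strip along its front (-x) edge, the same side as the white window.
- stamp_front (a point): Middle of the lower front edge of the stamp's foot, 21 mm along the stamp's -x from its origin; the white window is on this side.
- fridge_tray: Fixed beech tray 88 (x) by 114 (y) mm, 36 mm high, walls 7 mm, green tape along its back (+x) wall, thumb notch in its front; origin: centre of its underside. In it a solid stack of card labels 72 by 98 mm. The top one has a green heading strip along its +x edge and a ruled box 50 (x) by 71 (y) mm. Labels left vary: the top one lies 14 to 32 mm above the tray's underside; this is not reported.
- fridge_tray_box (a point): Centre of the fridge label's ruled box, projected up to the height of the tray's rim (36 mm above its underside); it lies 5 mm along the tray's -x from the tray's centre. The stamp's foot belongs centred under this point, its x and y along the tray's, 4 to 22 mm below the rim depending on the labels left.
- freezer_tray: The same kind of tray with blue tape and a blue-headed label (freezer labels), fixed. Leave it alone.
- coaster: Cork coaster where the stamp lives, fixed, 110 by 110 mm, 6 mm thick; origin at the centre of its underside. Its top is 6 mm above the table.
- jar_a: Amber jam jar with a brass lid, 68 mm across, 78 mm tall; origin at its underside. Leave it.
- jar_b: Tomato jar with a red lid, 68 mm across, 78 mm tall; origin at its underside. Leave it.
- marker: White marker pen with a black cap, lying, 120 mm long, 20 mm thick; origin under its middle. Leave it.
- whisk: Steel whisk, lying, 300 mm long, up to 75 mm high; origin under its middle, x along it. Leave it.
- bowl: Blue plastic bowl, 240 mm across, 100 mm high; origin at its underside. Leave it.
Not all that is in view belongs to the job. Of the things like the stamp, leave any that is pink or turquoise; of the rest the larger one is meant.

How it is judged:
By the outcome, as a careful person would: the job done as asked, in the order asked, and still so for the second after the job is handed in, with the robot touching nothing.
It also fails if it takes over 58 s, if anything falls off the work surface, if the arm or the gripper's body presses on something with over 40 N, if the wrist force passes 120 N, or if a joint passes its speed limit or range.

## Working session

There is one attempt and no reset: what is moved stays moved. The work goes in short steps, Python scripts to look and compute and a tool call to move; the robot and the scene stay as the last step left them, time stands still between calls to the robot, and variables do not carry over. Pictures are saved under pics/ and viewed, about 8 in all and at most 12, crops included, and the job is handed in when it is done.

Besides the shell and the picture viewer there is one more tool, called after "Emit:" in YAML: its name, and indented under it one key for each argument. play_rows: Moves the arm, as the interface text tells. Its arguments: {"type":"object","properties":{"series":{"type":"array","items":{"type":"array","items":{"type":"number"}}}},"required":["series"]}

```bash
mkdir -p pics
cat > h.py <<'E'
import numpy as np,cv2,json
from bench import read_state,get_image,job_done
from scipy.spatial.transform import Rotation as R
def snap(n,f):
    d=get_image(n); cv2.imwrite(f'pics/{f}.png',cv2.cvtColor(d['color'],cv2.COLOR_RGB2BGR))
    np.savez(f'pics/{f}.npz',**{k:np.array(v) for k,v in d.items()}); return d
def ray(f,u,v,z):
    d=np.load(f'pics/{f}.npz'); K=d['intrinsics']; r=R.from_quat(d['orientation']).as_matrix() if d['orientation'].size==4 else d['orientation']
    w=r@np.linalg.inv(K)@[u,v,1]; o=d['origin']; return o+w*(z-o[2])/w[2]
def crop(f,x0,y0,x1,y1,s,out):
    i=cv2.imread(f'pics/{f}.png')[y0:y1,x0:x1]; cv2.imwrite(f'pics/{out}.png',cv2.resize(i,None,fx=s,fy=s,interpolation=cv2.INTER_CUBIC))
E
python3 - <<'E'
from h import *
a=snap('scene','s0');b=snap('top','t0')
for d in(a,b):print(d['intrinsics'],d['origin'],d['orientation'])
s=read_state();print(s)
cv2.imwrite('pics/both.png',cv2.resize(np.hstack([cv2.imread('pics/s0.png'),cv2.imread('pics/t0.png')]),(800,300)))
E
```

```text
[[444.56470445   0.         272.94512945]
 [  0.         444.56470445 207.79621409]
 [  0.           0.           1.        ]] [1155.74783681 -724.3421322   709.66833534] [ 0.83732156  0.27284938 -0.15227798 -0.44861703]
[[444.53533226   0.         277.50596025]
 [  0.         444.53533226 207.3760392 ]
 [  0.           0.           1.        ]] [ 420.43986701   33.92028062 1285.88339855] [-0.70113884  0.71026486 -0.04348537  0.04513517]
{'clock': 0.1, 'joints': array([ 1.47059038e+00,  3.85442045e-01,  6.81721040e-03, -4.09068095e-04,
       -1.19400929e+00, -2.58577610e-01]), 'joint_vel': array([ 0.00024778, -0.00310708,  0.00425925,  0.00213741, -0.00044471,
       -0.00188071]), 'joint_efforts': array([-1.36098070e-04, -3.93319952e+01,  1.88928527e+01,  4.19792891e+00,
       -2.59940061e-03,  3.77264129e-06]), 'position': array([219.28273753, 584.73562286, 230.37894794]), 'ee_rot': array([ 0.40324056, -0.58081478,  0.58162901, -0.40219267]), 'contact_force': array([0.25018585, 0.93402472, 0.82405082]), 'wrist_torque': array([ 0.01289823,  0.01297204, -0.00060489]), 'gripper_width': 85.23392312365745}
```

View pics/t0.png

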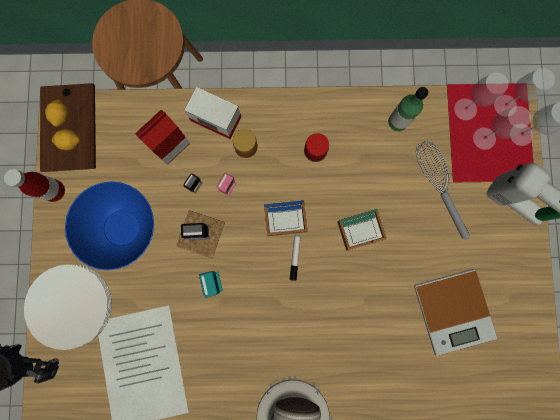

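View pics/s0.png

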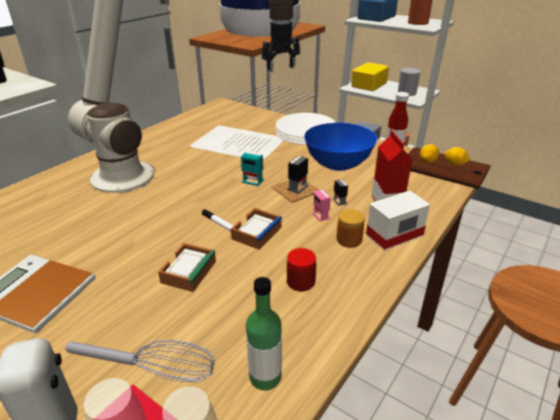

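Candidates in t0: black stamp on cork coaster (194,230), small black one (193,183), pink (227,184), turquoise (210,284). By the description I choose the larger black one at (194,230) and check it in a close crop. The fridge tray (green) is at (361,230) and the freezer tray (blue) at (286,218).

Run:
```python
from h import *
crop('t0',165,165,235,265,8,'c1'); crop('t0',330,200,395,260,8,'c2')
a=cv2.imread('pics/c1.png')[:, :];b=cv2.imread('pics/c2.png')
c=np.zeros((800,560+520,3),np.uint8);c[:a.shape[0],:560]=a;c[:b.shape[0],560:]=b
cv2.imwrite('pics/c3.png',cv2.resize(c[:, :],(800,593)))
# proper: scale 5.9 each
cv2.imwrite('pics/c3.png',cv2.resize(c,None,fx=.74,fy=.74,interpolation=cv2.INTER_AREA))
print(R.from_quat(read_state()['ee_rot']).as_matrix().round(3))
```

```text
[[-0.351 -0.001  0.936]
 [-0.936 -0.002 -0.351]
 [ 0.002 -1.     0.   ]]
```

View pics/c3.png

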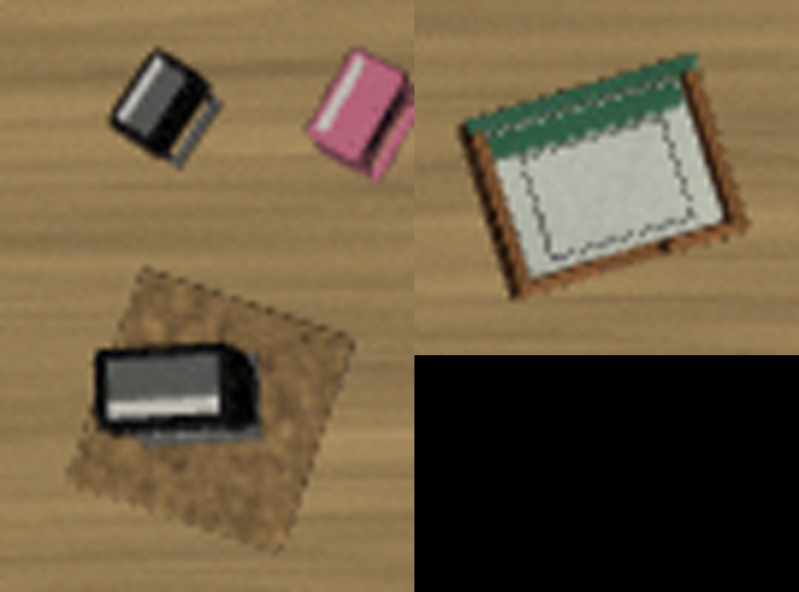

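```bash
cat >> h.py <<'E'
from scipy.optimize import least_squares
def proj(f,P):
    d=np.load(f'pics/{f}.npz'); r=R.from_quat(d['orientation']).as_matrix()
    q=(np.asarray(P)-d['origin'])@r@d['intrinsics'].T; return q[:,:2]/q[:,2:]
def fit(f,L,uv,z,x0):
    L=np.array(L,float);uv=np.array(uv)
    def w(p):
        c,s=np.cos(p[2]),np.sin(p[2]); return np.c_[p[0]+c*L[:,0]-s*L[:,1],p[1]+s*L[:,0]+c*L[:,1],L[:,2]+z]
    r=least_squares(lambda p:(proj(f,w(p))-uv).ravel(),x0,x_scale=[100,100,1]); return r.x,(r.fun.reshape(-1,2)).round(2)
E
python3 - <<'E'
from h import *
A=lambda p:(np.array(p)+.5)/5.92-.5+[165,165]
B=lambda p:(np.array(p)-[414.4,0]+.5)/5.92-.5+[330,200]
c=A([(145,268),(355,343),(280,552),(68,485)])
q=[(55,55,6),(55,-55,6),(-55,-55,6),(-55,55,6)]
print('coaster',fit('t0',q,c,0,[400,300,-.3]))
t=B([(465,122),(697,57),(748,230),(513,298)])
print('tray',fit('t0',[(44,57,36),(44,-57,36),(-44,-57,36),(-44,57,36)],t,0,[350,-150,.3]))
b=B([(522,157),(663,117),(692,218),(550,260)])
for z in(14,20,26,32):
  r=fit('t0',[(20,35.5,z),(20,-35.5,z),(-30,-35.5,z),(-30,35.5,z)],b,0,[350,-150,.3]);print('box',z,r[0],np.abs(r[1]).mean())
s=A([(104,357),(222,347),(222,414),(107,420)])
g=[(14,27,101),(14,-27,101),(-14,-27,101),(-14,27,101)]
print('stamp',fit('t0',g,s,0,[350,300,0]))
E
```

```text
coaster (array([ 5.07191509e+02,  2.59062415e+02, -3.35632051e-01]), array([[-0.12,  0.24],
       [ 0.17, -0.45],
       [ 0.11,  0.56],
       [-0.16, -0.35]]))
tray (array([ 5.12524898e+02, -2.00929727e+02,  2.54872442e-01]), array([[-0.06, -0.5 ],
       [-0.57, -0.13],
       [-0.05,  0.66],
       [ 0.67, -0.04]]))
box 14 [ 5.13382033e+02 -2.04063017e+02  2.57651779e-01] 0.17125
box 20 [ 5.12968139e+02 -2.02934384e+02  2.57684800e-01] 0.16375
box 26 [ 5.12554258e+02 -2.01805750e+02  2.57718135e-01] 0.1575
box 32 [ 5.12140391e+02 -2.00677116e+02  2.57751787e-01] 0.14625
stamp (array([5.13191531e+02, 2.64239886e+02, 5.01408954e-02]), array([[-0.19,  0.06],
       [ 0.04,  0.48],
       [ 0.48, -0.4 ],
       [-0.32, -0.14]]))
```

```bash
cat >> h.py <<'E'
def Rt(yaw): # tool x at angle yaw, tool y down
    x=np.array([np.cos(yaw),np.sin(yaw),0]);y=np.array([0,0,-1.]);return np.c_[x,y,np.cross(x,y)]
def plan(p,yaw,n,claw):
    s=read_state();r0=R.from_quat(s['ee_rot']);p0=s['position'];T=R.from_matrix(Rt(yaw))
    rv=(r0.inv()*T).as_rotvec()/n; d=(np.array(p)-p0)/n/1000
    print('at',p0.round(1),'turn deg/row',np.degrees(np.linalg.norm(rv)).round(2),'F',s['contact_force'].round(1),'w',round(s['gripper_width'],1))
    print(json.dumps([[*(round(float(v),4) for v in (r0*R.from_rotvec(rv*i)).inv().apply(d)),*(round(float(v),3) for v in rv),claw] for i in range(n)]))
E
python3 - <<'E'
from h import *
plan([513,264,200],.06-np.pi,10,.0854)
E
```

```text
at [219.3 584.7 230.4] turn deg/row 6.6 F [0.3 0.9 0.8] w 85.2
[[0.0197, 0.0031, 0.0388, -0.0, 0.115, 0.0, 0.0854], [0.0151, 0.0031, 0.0408, -0.0, 0.115, 0.0, 0.0854], [0.0103, 0.0031, 0.0422, -0.0, 0.115, 0.0, 0.0854], [0.0054, 0.0031, 0.0432, -0.0, 0.115, 0.0, 0.0854], [0.0004, 0.0031, 0.0435, -0.0, 0.115, 0.0, 0.0854], [-0.0046, 0.003, 0.0432, -0.0, 0.115, 0.0, 0.0854], [-0.0095, 0.003, 0.0424, -0.0, 0.115, 0.0, 0.0854], [-0.0143, 0.003, 0.0411, -0.0, 0.115, 0.0, 0.0854], [-0.019, 0.003, 0.0391, -0.0, 0.115, 0.0, 0.0854], [-0.0233, 0.003, 0.0367, -0.0, 0.115, 0.0, 0.0854]]
```

Emit:
play_rows:
  series:
    - [0.02,0.003,0.039,0,0.115,0,0.0854]
    - [0.015,0.003,0.041,0,0.115,0,0.0854]
    - [0.01,0.003,0.042,0,0.115,0,0.0854]
    - [0.005,0.003,0.043,0,0.115,0,0.0854]
    - [0,0.003,0.0435,0,0.115,0,0.0854]
    - [-0.005,0.003,0.043,0,0.115,0,0.0854]
    - [-0.0095,0.003,0.042,0,0.115,0,0.0854]
    - [-0.014,0.003,0.041,0,0.115,0,0.0854]
    - [-0.019,0.003,0.039,0,0.115,0,0.0854]
    - [-0.023,0.003,0.037,0,0.115,0,0.0854]

```text
clock: 1.1
position: [512.8, 251.2, 195.0]
ee_rot: [0.011, -0.705, 0.71, -0.007]
contact_force: [0.3, 0.8, -0.3]
gripper_width: 85.3
```

Run:
```python
from h import *
plan([513,264,150],.06-np.pi,10,.0854)
```

```text
at [512.8 251.2 195. ] turn deg/row 0.2 F [ 0.3  0.8 -0.3] w 85.3
[[-0.0001, 0.0045, -0.0013, -0.001, -0.003, 0.001, 0.0854], [-0.0001, 0.0045, -0.0013, -0.001, -0.003, 0.001, 0.0854], [-0.0001, 0.0045, -0.0013, -0.001, -0.003, 0.001, 0.0854], [-0.0001, 0.0045, -0.0013, -0.001, -0.003, 0.001, 0.0854], [-0.0001, 0.0045, -0.0013, -0.001, -0.003, 0.001, 0.0854], [-0.0001, 0.0045, -0.0013, -0.001, -0.003, 0.001, 0.0854], [-0.0001, 0.0045, -0.0013, -0.001, -0.003, 0.001, 0.0854], [-0.0001, 0.0045, -0.0013, -0.001, -0.003, 0.001, 0.0854], [-0.0001, 0.0045, -0.0013, -0.001, -0.003, 0.001, 0.0854], [-0.0001, 0.0045, -0.0013, -0.001, -0.003, 0.001, 0.0854]]
```

Emit:
play_rows:
  series:
    - [0,0.015,-0.004,-0.003,-0.01,0.003,0.0854]
    - [0,0.015,-0.004,-0.003,-0.01,0.003,0.0854]
    - [0,0.015,-0.004,-0.003,-0.01,0.003,0.0854]
    - [0,0,0,0,0,0,0.0854]

```text
clock: 1.5
position: [515.3, 256.0, 146.3]
ee_rot: [0.015, -0.707, 0.707, -0.015]
contact_force: [-0.6, 1.0, -0.1]
gripper_width: 85.5
```

Run:
```python
from h import *
plan([513,264,120],.06-np.pi,1,.0854)
snap('top','t1');snap('scene','s1')
crop('s1',250,110,360,220,5,'c4');crop('t1',165,165,235,265,5,'c5')
a=cv2.imread('pics/c4.png');b=cv2.imread('pics/c5.png')[:500]
b=cv2.resize(b,None,fx=.7,fy=.7) if 0 else b
o=np.zeros((550,900,3),np.uint8);o[:550,:550]=a;o[:500,550:900]=b;cv2.imwrite('pics/c6.png',cv2.resize(o[:, :],(800,489)))
```

```text
at [515.3 256.  146.3] turn deg/row 1.02 F [-0.6  1.  -0.1] w 85.5
[[0.0019, 0.0263, -0.008, -0.0, -0.018, -0.001, 0.0854]]
```

View pics/c6.png

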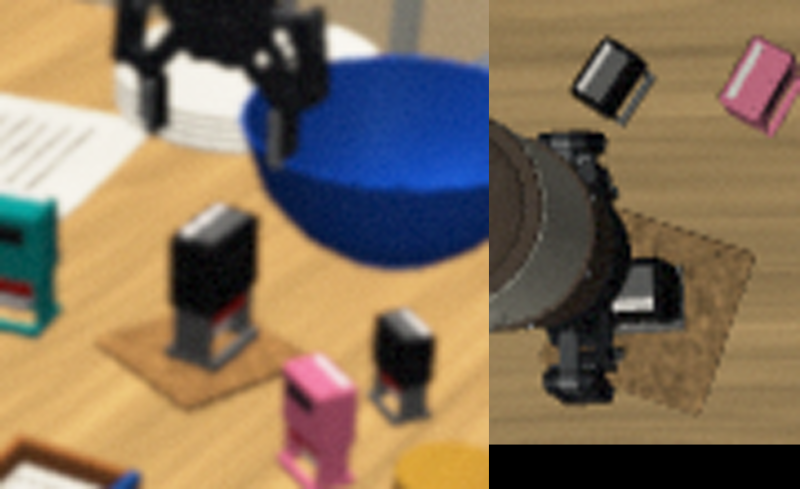

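Run:
```python
from h import *
def corners(x,y,a,hx,hy,z):
    return [(x+np.cos(a)*i*hx-np.sin(a)*j*hy,y+np.sin(a)*i*hx+np.cos(a)*j*hy,z) for i,j in((1,1),(1,-1),(-1,-1),(-1,1))]
for f,(ox,oy) in (('s1',(250,110)),):
  m=lambda P:((proj(f,P)-[ox,oy]+.5)*4.444-.5).round(0).tolist()
  for a in(.05,):
    print('top',m(corners(513,264,a,19,32,101)),'headbot',m(corners(513,264,a,19,32,46)));print('foot',m(corners(513,264,a,21,29,6)))
  print('coaster',m(corners(507.2,259.1,-.3356,55,55,6)))
```

```text
top [[266.0, 213.0], [217.0, 251.0], [167.0, 236.0], [217.0, 199.0]] headbot [[263.0, 284.0], [215.0, 324.0], [167.0, 309.0], [216.0, 270.0]]
foot [[261.0, 337.0], [219.0, 374.0], [166.0, 357.0], [210.0, 321.0]]
coaster [[315.0, 357.0], [186.0, 407.0], [93.0, 338.0], [219.0, 293.0]]
```

Emit:
play_rows:
  series:
    - [0.002,0.013,-0.006,0,-0.018,0,0.0854]
    - [0,0.013,-0.006,0,0,0,0.0854]
    - [0,0,0,0,0,0,0.0854]

```text
clock: 1.9
position: [514.5, 270.9, 122.8]
ee_rot: [-0.02, 0.708, -0.705, 0.025]
contact_force: [-0.7, 0.4, 0.1]
gripper_width: 85.2
```

Run:
```python
from h import *
plan([513,264,62],.06-np.pi,1,.0854)
```

```text
at [514.5 270.9 122.8] turn deg/row 0.53 F [-0.7  0.4  0.1] w 85.2
[[0.0024, 0.0608, 0.007, 0.004, 0.003, -0.008, 0.0854]]
```

Emit:
play_rows:
  series:
    - [0.001,0.015,0.002,0.004,0,-0.004,0.0854]
    - [0,0.015,0.002,0,0,0,0.0854]
    - [0,0.015,0.001,0,0,0,0.0854]
    - [0,0.01,0,0,0,0,0.0854]
    - [0,0,0,0,0,0,0.0854]
    - [0,0,0,0,0,0,0.0854]

```text
clock: 2.5
position: [513.3, 266.1, 62.9]
ee_rot: [0.022, -0.706, 0.707, -0.024]
contact_force: [0.8, -0.3, 0.9]
gripper_width: 85.3
```

Run:
```python
from h import *
plan([513,264,62],.06-np.pi,1,.0854)
for i in range(3): print(read_state()['position'])
```

```text
at [513.3 266.1  62.9] turn deg/row 0.31 F [ 0.8 -0.3  0.9] w 85.3
[[0.0005, 0.0009, 0.0021, -0.002, 0.005, -0.002, 0.0854]]
[513.32956392 266.10540913  62.86389607]
[513.32956392 266.10540913  62.86389607]
[513.32956392 266.10540913  62.86389607]
```

Emit:
play_rows:
  series:
    - [0,0,0.001,0,0,0,0.03]
    - [0,0,0,0,0,0,0.02]
    - [0,0,0,0,0,0,0.02]
    - [0,0,0,0,0,0,0.02]
    - [0,0,0,0,0,0,0.02]
    - [0,0,0,0,0,0,0.02]
    - [0,0,0,0,0,0,0.02]

```text
clock: 3.2
position: [514.1, 265.7, 64.7]
ee_rot: [-0.021, 0.707, -0.706, 0.025]
contact_force: [-0.7, 0.6, -0.8]
gripper_width: 37.1
```

Emit:
play_rows:
  series:
    - [0,-0.01,0,0,0,0,0.02]
    - [0,-0.02,0,0,0,0,0.02]
    - [0,-0.03,0,0,0,0,0.02]
    - [0,-0.03,0,0,0,0,0.02]
    - [0,0,0,0,0,0,0.02]

```text
clock: 3.7
position: [513.5, 265.1, 159.1]
ee_rot: [0.022, -0.706, 0.707, -0.024]
contact_force: [1.1, -0.0, -0.7]
gripper_width: 37.1
```

Run:
```python
from h import *
plan([507.7,-202.3,150],.256-np.pi,14,.02)
snap('top','t2');snap('scene','s2')
```

```text
at [513.5 265.1 159.1] turn deg/row 0.78 F [ 1.1 -0.  -0.7] w 37.1
[[0.0026, 0.0007, 0.0333, -0.0, -0.014, -0.0, 0.02], [0.003, 0.0007, 0.0333, -0.0, -0.014, -0.0, 0.02], [0.0035, 0.0007, 0.0332, -0.0, -0.014, -0.0, 0.02], [0.0039, 0.0007, 0.0332, -0.0, -0.014, -0.0, 0.02], [0.0044, 0.0007, 0.0331, -0.0, -0.014, -0.0, 0.02], [0.0048, 0.0007, 0.033, -0.0, -0.014, -0.0, 0.02], [0.0053, 0.0007, 0.033, -0.0, -0.014, -0.0, 0.02], [0.0057, 0.0007, 0.0329, -0.0, -0.014, -0.0, 0.02], [0.0062, 0.0007, 0.0328, -0.0, -0.014, -0.0, 0.02], [0.0066, 0.0007, 0.0327, -0.0, -0.014, -0.0, 0.02], [0.0071, 0.0007, 0.0326, -0.0, -0.014, -0.0, 0.02], [0.0075, 0.0007, 0.0325, -0.0, -0.014, -0.0, 0.02], [0.008, 0.0007, 0.0324, -0.0, -0.014, -0.0, 0.02], [0.0084, 0.0007, 0.0323, -0.0, -0.014, -0.0, 0.02]]
```

Emit:
play_rows:
  series:
    - [0.002,0,0.02,0,-0.014,0,0.02]
    - [0.003,0,0.033,0,-0.014,0,0.02]
    - [0.0035,0,0.04,0,-0.02,0,0.02]
    - [0.004,0,0.04,0,-0.02,0,0.02]
    - [0.005,0,0.04,0,-0.02,0,0.02]
    - [0.005,0,0.04,0,-0.02,0,0.02]
    - [0.006,0,0.04,0,-0.02,0,0.02]
    - [0.007,0,0.04,0,-0.02,0,0.02]
    - [0.008,0,0.04,0,-0.02,0,0.02]
    - [0.008,0,0.04,0,-0.014,0,0.02]

```text
clock: 4.8
position: [508.8, -124.1, 145.6]
ee_rot: [0.102, -0.698, 0.704, -0.082]
contact_force: [1.4, -0.1, -1.9]
gripper_width: 37.7
```

Run:
```python
from h import *
plan([507.7,-202.3,150],.256-np.pi,4,.02)
```

```text
at [ 508.8 -124.1  145.6] turn deg/row 0.44 F [ 1.4 -0.1 -1.9] w 37.7
[[0.0053, -0.0009, 0.0188, -0.001, 0.001, 0.007, 0.02], [0.0053, -0.0009, 0.0188, -0.001, 0.001, 0.007, 0.02], [0.0053, -0.001, 0.0188, -0.001, 0.001, 0.007, 0.02], [0.0052, -0.001, 0.0188, -0.001, 0.001, 0.007, 0.02]]
```

Emit:
play_rows:
  series:
    - [0.005,-0.001,0.02,0,0,0.007,0.02]
    - [0.005,-0.001,0.02,0,0,0.007,0.02]
    - [0.005,-0.001,0.019,0,0,0.007,0.02]
    - [0.005,-0.001,0.015,0,0,0.007,0.02]
    - [0,0,0,0,0,0,0.02]
    - [0,0,0,0,0,0,0.02]
    - [0,0,0,0,0,0,0.02]

```text
clock: 5.5
position: [500.7, -207.9, 140.7]
ee_rot: [-0.096, 0.702, -0.701, 0.081]
contact_force: [-0.3, -1.1, -1.6]
gripper_width: 37.6
```

Run:
```python
from h import *
plan([507.7,-202.3,120],.256-np.pi,3,.02)
snap('scene','s3');snap('top','t3')
crop('s3',135,165,245,295,4,'d1');crop('t3',315,180,405,270,4,'d2')
o=np.zeros((520,800,3),np.uint8);o[:520,:440]=cv2.imread('pics/d1.png');o[:360,440:800]=cv2.imread('pics/d2.png');cv2.imwrite('pics/d3.png',o)
```

```text
at [ 500.7 -207.9  140.7] turn deg/row 0.4 F [-0.3 -1.1 -1.6] w 37.6
[[-0.0029, 0.0069, -0.0012, 0.002, -0.002, 0.007, 0.02], [-0.0028, 0.0069, -0.0012, 0.002, -0.002, 0.007, 0.02], [-0.0028, 0.0069, -0.0012, 0.002, -0.002, 0.007, 0.02]]
```

View pics/d3.png

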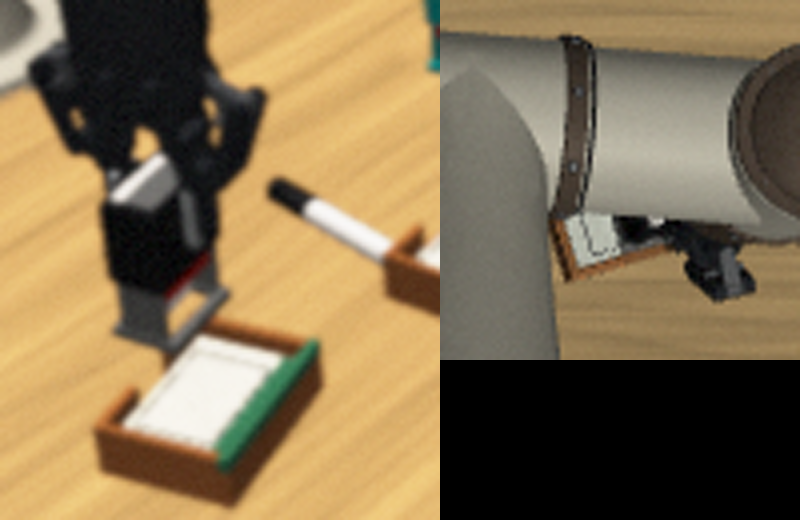

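Run:
```python
from h import *
D=lambda p:(np.array(p)+.5)/4-.5+[135,165]
t=D([(320,343),(222,468),(96,431)])
T=[(44,57,36),(44,-57,36),(-44,-57,36)]
print('tray',fit('s3',T,t,0,[512,-201,.25]))
s=D([(229,296),(167,349),(113,333)])
S=[(21,29,0),(21,-29,0),(-21,-29,0)]
S2=[(21,29,7),(21,-29,7),(-21,-29,7)]
print('stampbottom',fit('s3',S,s,82,[500,-207,.25]))
def cor(x,y,a,hx,hy,z):
    return [(x+np.cos(a)*i*hx-np.sin(a)*j*hy,y+np.sin(a)*i*hx+np.cos(a)*j*hy,z) for i,j in((1,1),(1,-1),(-1,-1),(-1,1))]
m=lambda P:((proj('s3',P)-[135,165]+.5)*4-.5).round(0).tolist()
for h,hx,hy in((0,21,29),(7,21,29),(40,19,32),(95,19,32)):print(h,m(cor(500.7,-207.9,.24,hx,hy,82+h)))
print(m(cor(512.5,-201,.256,44,57,36)))
for z in (14,20,26,32):print('box',z,m(cor(507.7,-202.3,.256,25,35.5,z)),'label',m(cor(512.5,-201,.256,36,49,z)))
```

```text
tray (array([ 5.15423476e+02, -2.05908681e+02,  2.65432429e-01]), array([[ 0.46,  0.44],
       [ 1.03, -0.19],
       [-1.49, -0.36]]))
stampbottom (array([ 4.94239960e+02, -2.08467391e+02,  1.64896877e-01]), array([[ 0.35, -0.26],
       [ 0.56,  0.69],
       [-0.92, -0.52]]))
0 [[237.0, 296.0], [183.0, 355.0], [119.0, 337.0], [176.0, 280.0]]
7 [[236.0, 286.0], [181.0, 345.0], [118.0, 327.0], [174.0, 270.0]]
40 [[230.0, 236.0], [168.0, 300.0], [109.0, 284.0], [173.0, 222.0]]
95 [[219.0, 155.0], [154.0, 217.0], [94.0, 202.0], [160.0, 142.0]]
[[324.0, 339.0], [227.0, 460.0], [93.0, 422.0], [198.0, 307.0]]
box 14 [[275.0, 380.0], [215.0, 455.0], [140.0, 434.0], [204.0, 361.0]] label [[309.0, 372.0], [227.0, 477.0], [118.0, 446.0], [207.0, 346.0]]
box 20 [[274.0, 372.0], [213.0, 447.0], [139.0, 426.0], [202.0, 353.0]] label [[308.0, 365.0], [226.0, 469.0], [117.0, 438.0], [205.0, 338.0]]
box 26 [[273.0, 364.0], [212.0, 439.0], [137.0, 418.0], [201.0, 346.0]] label [[308.0, 357.0], [224.0, 461.0], [115.0, 430.0], [204.0, 330.0]]
box 32 [[272.0, 357.0], [211.0, 431.0], [136.0, 410.0], [200.0, 338.0]] label [[307.0, 349.0], [223.0, 453.0], [114.0, 422.0], [203.0, 323.0]]
```

Emit:
play_rows:
  series:
    - [-0.003,0.008,-0.0015,0.002,-0.002,0.007,0.02]
    - [-0.003,0.008,-0.0015,0.002,-0.002,0.007,0.02]
    - [-0.002,0.008,-0.001,0.002,-0.002,0.007,0.02]
    - [0,0,0,0,0,0,0.02]
    - [0,0,0,0,0,0,0.02]

```text
clock: 6.1
position: [508.0, -199.3, 114.2]
ee_rot: [0.091, -0.701, 0.701, -0.093]
contact_force: [-0.2, 0.4, -1.7]
gripper_width: 37.5
```

Run:
```python
from h import *
plan([507.7,-202.3,115],.256-np.pi,1,.02)
s=read_state();print(R.from_quat(s['ee_rot']).as_matrix().round(3))
snap('scene','s4')
crop('s4',150,200,225,290,6.6,'e1')
```

```text
at [ 508.  -199.3  114.2] turn deg/row 0.36 F [-0.2  0.4 -1.7] w 37.5
[[0.0011, -0.0008, 0.0028, -0.001, 0.006, -0.002, 0.02]]
[[-0.966  0.003  0.259]
 [-0.259 -0.001 -0.966]
 [-0.002 -1.     0.001]]
```

View pics/e1.png

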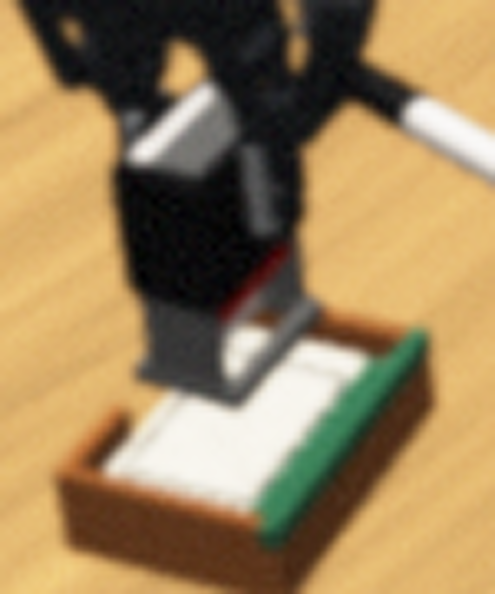

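```bash
cat >> h.py <<'E'
def cor(x,y,a,hx,hy,z):
    return [(x+np.cos(a)*i*hx-np.sin(a)*j*hy,y+np.sin(a)*i*hx+np.cos(a)*j*hy,z) for i,j in((1,1),(1,-1),(-1,-1),(-1,1))]
E
python3 - <<'E'
from h import *
D=lambda p:(np.array(p)+.5)/6.6-.5+[150,200]
m=lambda P:((proj('s4',P)-[150,200]+.5)*6.6-.5).round(0).tolist()
print('rim',m(cor(512.5,-201,.256,44,57,36)),'bot',m(cor(512.5,-201,.256,44,57,0)))
print('foot',m(cor(508,-199.3,.26,21,29,55.5)),'top',m(cor(508,-199.3,.26,19,32,150.5)))
T=[(44,57,36),(44,-57,36),(-44,-57,36),(44,57,0),(44,-57,0),(-44,-57,0)]
print('tray',fit('s4',T,D([(427,332),(262,530),(62,480),(433,405),(290,592),(70,548)]),0,[512,-201,.25]))
print('stamp',fit('s4',[(21,29,0),(21,-29,0),(-21,-29,0)],D([(322,311),(238,407),(137,378)]),55.5,[500,-207,.25]))
E
```

```text
rim [[436.0, 329.0], [277.0, 529.0], [54.0, 466.0], [228.0, 276.0]] bot [[444.0, 405.0], [288.0, 607.0], [70.0, 543.0], [239.0, 351.0]]
foot [[332.0, 311.0], [248.0, 410.0], [143.0, 382.0], [230.0, 285.0]] top [[303.0, 86.0], [204.0, 189.0], [104.0, 165.0], [207.0, 64.0]]
tray (array([ 5.11043280e+02, -2.02623056e+02,  2.84456062e-01]), array([[ 0.15, -0.73],
       [ 2.16, -0.2 ],
       [-1.82, -1.49],
       [ 0.45, -0.33],
       [-0.31,  2.28],
       [-0.65, -0.04]]))
stamp (array([ 5.04735967e+02, -2.00168686e+02,  2.49150487e-01]), array([[ 0.31, -0.24],
       [ 0.1 ,  0.08],
       [-0.4 ,  0.12]]))
```

Emit:
play_rows:
  series:
    - [0,0.009,0.002,0,0.004,0,0.02]
    - [0,0.009,0.001,0,0,0,0.02]
    - [0,0,0,0,0,0,0.02]
    - [0,0,0,0,0,0,0.02]

```text
clock: 6.55
position: [509.0, -202.8, 94.8]
ee_rot: [0.089, -0.701, 0.702, -0.092]
contact_force: [-0.1, -0.3, -1.0]
gripper_width: 37.4
```

Run:
```python
from h import *
plan([508.2,-202,95],.256-np.pi,1,.02)
s=read_state();print(R.from_quat(s['ee_rot']).as_matrix().round(3))
```

```text
at [ 509.  -202.8   94.8] turn deg/row 0.19 F [-0.1 -0.3 -1. ] w 37.4
[[0.0006, -0.0002, -0.001, -0.002, 0.001, -0.003, 0.02]]
[[-0.967  0.003  0.254]
 [-0.254 -0.001 -0.967]
 [-0.003 -1.     0.002]]
```

Emit:
play_rows:
  series:
    - [0.0003,0.002,-0.0005,0,0,0,0.02]
    - [0.0003,0.002,-0.0005,0,0,0,0.02]
    - [0,0.002,0,0,0,0,0.02]
    - [0,0,0,0,0,0,0.02]

```text
clock: 6.95
position: [508.3, -202.1, 88.6]
ee_rot: [0.089, -0.701, 0.702, -0.092]
contact_force: [1.2, -0.4, -1.8]
gripper_width: 37.7
```

Run:
```python
from h import *
plan([508.2,-202,89],.256-np.pi,1,.02)
snap('scene','s5')
crop('s5',150,210,225,290,7.4,'f1')
```

```text
at [ 508.3 -202.1   88.6] turn deg/row 0.22 F [ 1.2 -0.4 -1.8] w 37.7
[[0.0001, -0.0004, -0.0001, -0.002, 0.0, -0.003, 0.02]]
```

View pics/f1.png

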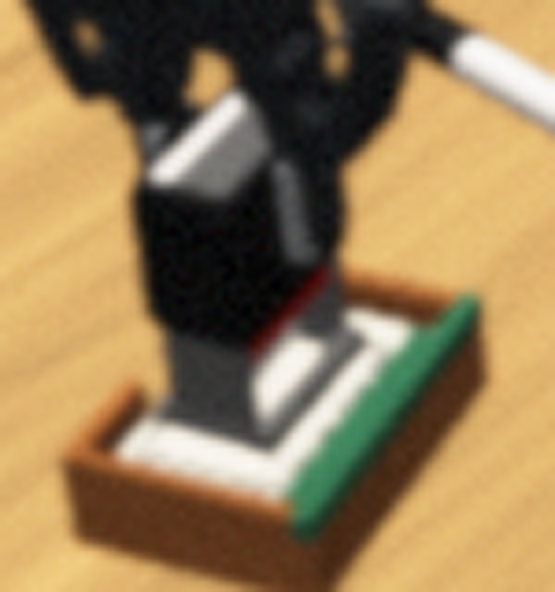

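Run:
```python
from h import *
k=9;x0,y0,x1,y1=155,225,220,290
crop('s5',x0,y0,x1,y1,k,'g0');i=cv2.imread('pics/g0.png')
def dr(P,c,sh=(0,0)):
    q=(proj('s5',P)-[x0,y0]+.5+sh)*k-.5;cv2.polylines(i,[q.round().astype(int)],True,c,1)
X,Y,A=508.3,-202.1,.256
dr(cor(512.5,-201,.256,44,57,36),(255,0,0));dr(cor(512.5,-201,.256,37,50,36),(255,0,0));dr(cor(512.5,-201,.256,44,57,0),(255,0,0))
dr(cor(X,Y,A,21,29,29.5),(0,255,255));dr(cor(X,Y,A,19,32,69.5),(0,255,255))
dr(cor(X,Y,A,21,29,36.5),(255,255,0))
cv2.imwrite('pics/g1.png',i)
```

```text
(no output)
```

View pics/g1.png

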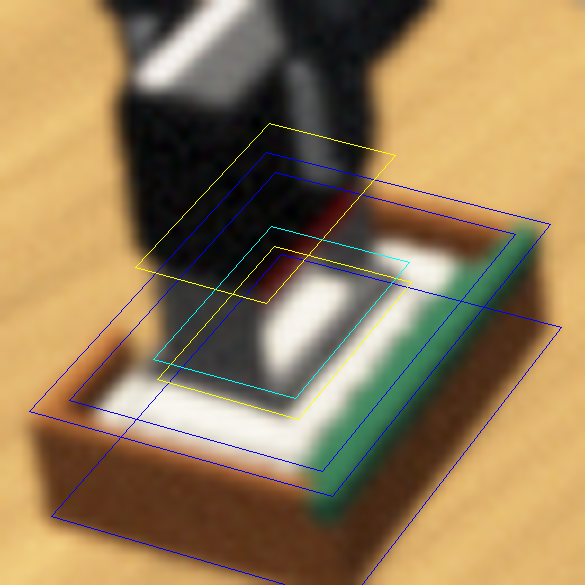

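Emit:
play_rows:
  series:
    - [-0.0007,0.0015,0,-0.002,0,-0.003,0.02]
    - [0,0.0015,0,0,0,0,0.02]
    - [0,0,0,0,0,0,0.02]

```text
clock: 7.3
position: [509.5, -201.9, 85.9]
ee_rot: [0.09, -0.701, 0.701, -0.091]
contact_force: [-0.0, 0.4, -2.4]
gripper_width: 37.3
```

Emit:
play_rows:
  series:
    - [0,0.0015,0,0,0,0,0.02]
    - [0,0.0015,0,0,0,0,0.02]
    - [0,0,0,0,0,0,0.02]

```text
clock: 7.6
position: [509.6, -201.9, 82.6]
ee_rot: [0.09, -0.701, 0.701, -0.091]
contact_force: [-0.0, 0.2, -1.8]
gripper_width: 37.6
```

Run:
```python
from h import *
plan([509,-202,84],.256-np.pi,1,.02)
```

```text
at [ 509.6 -201.9   82.6] turn deg/row 0.08 F [-0.   0.2 -1.8] w 37.6
[[0.0006, -0.0014, -0.0, -0.0, 0.001, -0.001, 0.02]]
```

Emit:
play_rows:
  series:
    - [0.0005,0.0015,0,0,0,0,0.02]
    - [0,0.0015,0,0,0,0,0.02]
    - [0,0,0,0,0,0,0.02]

```text
clock: 7.9
position: [509.6, -202.1, 81.1]
ee_rot: [0.09, -0.701, 0.702, -0.092]
contact_force: [-1.2, 1.2, 4.5]
gripper_width: 37.4
```

Emit:
play_rows:
  series:
    - [0,0.0015,0,0,0,0,0.02]
    - [0,0.0015,0,0,0,0,0.02]
    - [0,0,0,0,0,0,0.02]

```text
clock: 8.2
position: [509.5, -202.2, 79.1]
ee_rot: [0.09, -0.701, 0.702, -0.092]
contact_force: [-1.8, 1.3, 4.5]
gripper_width: 37.4
```

Emit:
play_rows:
  series:
    - [0,0.0015,0,0,0,0,0.02]
    - [0,0.001,0,0,0,0,0.02]
    - [0,0,0,0,0,0,0.02]

```text
clock: 8.5
position: [509.5, -202.2, 77.4]
ee_rot: [0.09, -0.701, 0.702, -0.092]
contact_force: [-1.8, 2.3, 6.1]
gripper_width: 37.6
```

Emit:
play_rows:
  series:
    - [0,0.002,0,0,0,0,0.02]
    - [0,0.002,0,0,0,0,0.02]
    - [0,0.002,0,0,0,0,0.02]
    - [0,0.002,0,0,0,0,0.02]
    - [0,0,0,0,0,0,0.02]

```text
clock: 9.0
position: [509.4, -202.2, 72.2]
ee_rot: [0.09, -0.7, 0.702, -0.092]
contact_force: [-3.5, 1.9, 8.9]
gripper_width: 37.6
```

Emit:
play_rows:
  series:
    - [0,0.0015,0,0,0,0,0.02]
    - [0,0.001,0,0,0,0,0.02]
    - [0,0,0,0,0,0,0.02]

```text
clock: 9.3
position: [509.4, -202.3, 72.1]
ee_rot: [0.09, -0.7, 0.702, -0.092]
contact_force: [-3.7, 2.7, 8.9]
gripper_width: 37.7
```

Emit:
play_rows:
  series:
    - [0,0.004,0,0,0,0,0.02]
    - [0,0.004,0,0,0,0,0.02]
    - [0,0.003,0,0,0,0,0.02]

```text
clock: 9.6
position: [509.3, -202.4, 64.6]
ee_rot: [0.09, -0.7, 0.702, -0.093]
contact_force: [-4.1, 3.1, 13.2]
gripper_width: 37.6
```

Emit:
play_rows:
  series:
    - [0,0.004,0,0,0,0,0.02]
    - [0,0.003,0,0,0,0,0.02]

```text
clock: 9.8
position: [509.4, -202.7, 63.4]
ee_rot: [0.091, -0.699, 0.703, -0.094]
contact_force: [-8.3, 6.1, 25.1]
gripper_width: 37.3
```

At the stop: force rose from 13 to 25 N over the last 1.2 mm. I now let the head rise straight up.

Emit:
play_rows:
  series:
    - [0,0.002,0,0,0,0,0.02]
    - [0,-0.002,0,0,0,0,0.02]
    - [0,-0.004,0,0,0,0,0.02]
    - [0,-0.004,0,0,0,0,0.02]
    - [0,-0.004,0,0,0,0,0.02]
    - [0,-0.004,0,0,0,0,0.02]

```text
clock: 10.4
position: [509.5, -202.3, 85.5]
ee_rot: [0.091, -0.699, 0.703, -0.095]
contact_force: [0.1, -0.0, -1.7]
gripper_width: 37.3
```

Emit:
play_rows:
  series:
    - [0,-0.003,0,0,0,0,0.02]
    - [0,0,0,0,0,0,0.02]
    - [0,0,0,0,0,0,0.02]

```text
clock: 10.7
position: [509.4, -202.3, 87.3]
ee_rot: [0.091, -0.699, 0.703, -0.095]
contact_force: [0.8, -0.6, -2.7]
gripper_width: 37.5
```

Emit:
play_rows:
  series:
    - [0,-0.015,0,0,0,0,0.02]
    - [0,-0.025,0,0,0,0,0.02]
    - [0,-0.025,0,0,0,0,0.02]
    - [0,0,0,0,0,0,0.02]

```text
clock: 11.1
position: [507.6, -201.9, 150.7]
ee_rot: [0.093, -0.7, 0.703, -0.092]
contact_force: [0.9, -0.6, -1.6]
gripper_width: 37.6
```

Run:
```python
from h import *
plan([508,260.5,155],.06-np.pi,13,.02)
```

```text
at [ 507.6 -201.9  150.7] turn deg/row 0.89 F [ 0.9 -0.6 -1.6] w 37.6
[[-0.0093, -0.0005, -0.0343, -0.0, 0.016, 0.0, 0.02], [-0.0087, -0.0005, -0.0345, -0.0, 0.016, 0.0, 0.02], [-0.0082, -0.0005, -0.0346, -0.0, 0.016, 0.0, 0.02], [-0.0077, -0.0004, -0.0347, -0.0, 0.016, 0.0, 0.02], [-0.0071, -0.0004, -0.0349, -0.0, 0.016, 0.0, 0.02], [-0.0066, -0.0004, -0.035, -0.0, 0.016, 0.0, 0.02], [-0.006, -0.0004, -0.0351, -0.0, 0.016, 0.0, 0.02], [-0.0055, -0.0004, -0.0351, -0.0, 0.016, 0.0, 0.02], [-0.0049, -0.0004, -0.0352, -0.0, 0.016, 0.0, 0.02], [-0.0044, -0.0004, -0.0353, -0.0, 0.016, 0.0, 0.02], [-0.0038, -0.0004, -0.0354, -0.0, 0.016, 0.0, 0.02], [-0.0033, -0.0004, -0.0354, -0.0, 0.016, 0.0, 0.02], [-0.0027, -0.0003, -0.0355, -0.0, 0.016, 0.0, 0.02]]
```

Emit:
play_rows:
  series:
    - [-0.005,-0.002,-0.02,0,0.01,0,0.02]
    - [-0.009,-0.002,-0.035,0,0.02,0,0.02]
    - [-0.009,-0.001,-0.038,0,0.02,0,0.02]
    - [-0.008,-0.001,-0.038,0,0.02,0,0.02]
    - [-0.008,-0.001,-0.038,0,0.02,0,0.02]
    - [-0.007,-0.001,-0.038,0,0.02,0,0.02]
    - [-0.006,-0.001,-0.038,0,0.02,0,0.02]
    - [-0.006,-0.001,-0.038,0,0.02,0,0.02]
    - [-0.005,-0.001,-0.038,0,0.02,0,0.02]
    - [-0.004,-0.001,-0.035,0,0.015,0,0.02]

```text
clock: 12.1
position: [507.5, 169.3, 148.6]
ee_rot: [0.027, -0.705, 0.709, -0.014]
contact_force: [0.9, -0.7, -1.6]
gripper_width: 37.3
```

Run:
```python
from h import *
snap('top','t6');crop('t6',320,190,405,265,7,'k1')
plan([508,260.5,145],.06-np.pi,4,.02)
```

```text
at [508.9 173.8 148.6] turn deg/row 0.22 F [ 1.6  3.7 -1.7] w 37.5
[[-0.0011, 0.0008, -0.0217, -0.001, 0.0, 0.004, 0.02], [-0.0011, 0.0008, -0.0217, -0.001, 0.0, 0.004, 0.02], [-0.0011, 0.0009, -0.0217, -0.001, 0.0, 0.004, 0.02], [-0.0011, 0.0009, -0.0217, -0.001, 0.0, 0.004, 0.02]]
```

View pics/k1.png

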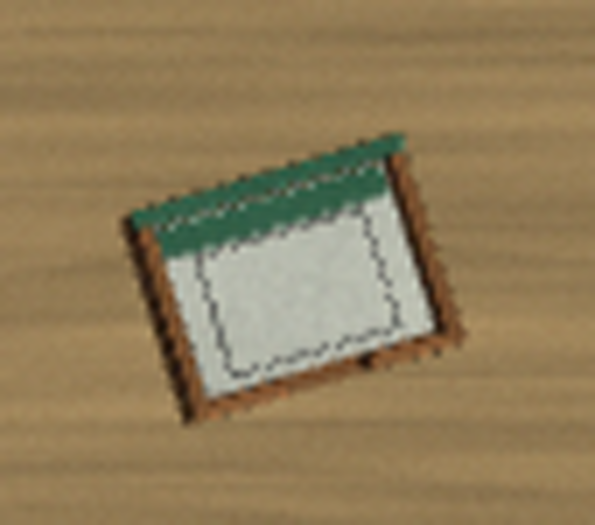

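The label shows no rendered imprint. The force against travel (4.5 to 13 N over about 17 mm, then steeply to 25 N) still fits a full stroke, and the contact height on the coaster will show whether the grip slipped.

Emit:
play_rows:
  series:
    - [-0.001,0.001,-0.022,0,0,0.004,0.02]
    - [-0.001,0.001,-0.022,0,0,0.004,0.02]
    - [-0.001,0.001,-0.022,0,0,0.004,0.02]
    - [-0.001,0.001,-0.018,0,0,0.004,0.02]
    - [0,0,0,0,0,0,0.02]
    - [0,0,0,0,0,0,0.02]

```text
clock: 12.75
position: [504.2, 262.2, 135.6]
ee_rot: [0.025, -0.703, 0.71, -0.019]
contact_force: [-0.3, -0.3, -1.2]
gripper_width: 37.7
```

Run:
```python
from h import *
plan([508,260.5,75],.06-np.pi,4,.02)
```

```text
at [504.2 262.2 135.6] turn deg/row 0.19 F [-0.3 -0.3 -1.2] w 37.7
[[-0.0011, 0.0151, 0.0003, -0.002, 0.001, 0.002, 0.02], [-0.001, 0.0151, 0.0004, -0.002, 0.001, 0.002, 0.02], [-0.001, 0.0151, 0.0004, -0.002, 0.001, 0.002, 0.02], [-0.001, 0.0151, 0.0004, -0.002, 0.001, 0.002, 0.02]]
```

Emit:
play_rows:
  series:
    - [-0.001,0.014,0,-0.002,0,0.002,0.02]
    - [-0.001,0.014,0,-0.002,0,0.002,0.02]
    - [-0.001,0.014,0.001,-0.002,0,0.002,0.02]
    - [-0.001,0.013,0.001,-0.002,0,0.002,0.02]
    - [0,0,0,0,0,0,0.02]
    - [0,0,0,0,0,0,0.02]

```text
clock: 13.35
position: [508.2, 255.1, 78.3]
ee_rot: [0.021, -0.706, 0.708, -0.02]
contact_force: [0.7, 0.6, -1.4]
gripper_width: 37.5
```

Run:
```python
from h import *
plan([508,260.5,66],.06-np.pi,1,.02)
```

```text
at [508.2 255.1  78.3] turn deg/row 0.2 F [ 0.7  0.6 -1.4] w 37.5
[[-0.0001, 0.0123, -0.0054, -0.002, -0.002, 0.002, 0.02]]
```

Emit:
play_rows:
  series:
    - [0,0.003,-0.0025,-0.002,-0.002,0.002,0.02]
    - [0,0.003,-0.0025,0,0,0,0.02]
    - [0,0.002,0,0,0,0,0.02]
    - [0,0,0,0,0,0,0.02]

```text
clock: 13.75
position: [508.9, 260.8, 71.8]
ee_rot: [-0.02, 0.708, -0.706, 0.022]
contact_force: [0.2, 0.1, -1.6]
gripper_width: 37.0
```

Run:
```python
from h import *
plan([508,260.5,66],.06-np.pi,1,.02)
```

```text
at [508.9 260.8  71.8] turn deg/row 0.22 F [ 0.2  0.1 -1.6] w 37.0
[[0.0009, 0.0058, 0.0003, 0.002, -0.0, -0.003, 0.02]]
```

Emit:
play_rows:
  series:
    - [0.0005,0.0015,0,0.002,0,-0.003,0.02]
    - [0,0.0015,0,0,0,0,0.02]
    - [0,0.001,0,0,0,0,0.02]
    - [0,0,0,0,0,0,0.02]

```text
clock: 14.15
position: [508.5, 261.2, 68.0]
ee_rot: [-0.021, 0.707, -0.707, 0.022]
contact_force: [-0.2, 0.1, -1.4]
gripper_width: 37.5
```

Emit:
play_rows:
  series:
    - [0,0.001,0,0,0,0,0.02]
    - [0,0.001,0,0,0,0,0.02]
    - [0,0,0,0,0,0,0.02]

```text
clock: 14.45
position: [508.6, 261.2, 65.8]
ee_rot: [-0.021, 0.707, -0.707, 0.022]
contact_force: [-0.5, -0.9, -1.6]
gripper_width: 37.5
```

Emit:
play_rows:
  series:
    - [0,0.001,0,0,0,0,0.02]
    - [0,0,0,0,0,0,0.02]

```text
clock: 14.65
position: [508.5, 261.2, 64.7]
ee_rot: [-0.021, 0.707, -0.707, 0.021]
contact_force: [-0.2, -0.4, -1.2]
gripper_width: 37.4
```

Emit:
play_rows:
  series:
    - [0,0.0008,0,0,0,0,0.02]
    - [0,0,0,0,0,0,0.02]

```text
clock: 14.85
position: [508.8, 261.4, 64.4]
ee_rot: [-0.021, 0.707, -0.706, 0.022]
contact_force: [0.4, -0.5, -1.2]
gripper_width: 37.4
```

Emit:
play_rows:
  series:
    - [0,0.001,0,0,0,0,0.02]
    - [0,0,0,0,0,0,0.02]

```text
clock: 15.05
position: [508.9, 261.5, 64.4]
ee_rot: [-0.021, 0.707, -0.706, 0.022]
contact_force: [-0.6, 0.2, 0.1]
gripper_width: 37.5
```

Emit:
play_rows:
  series:
    - [0,0.001,0,0,0,0,0.02]
    - [0,0,0,0,0,0,0.02]

```text
clock: 15.25
position: [508.9, 261.5, 64.0]
ee_rot: [-0.021, 0.707, -0.706, 0.022]
contact_force: [-2.6, -0.9, 4.0]
gripper_width: 37.6
```

Contact came at 64.3 mm against 64.7 mm at the grasp, so the grip did not slip. Releasing.

Emit:
play_rows:
  series:
    - [0,-0.0004,0,0,0,0,0.045]
    - [0,0,0,0,0,0,0.06]
    - [0,0,0,0,0,0,0.0854]
    - [0,0,0,0,0,0,0.0854]
    - [0,0,0,0,0,0,0.0854]
    - [0,0,0,0,0,0,0.0854]

```text
clock: 15.85
position: [509.5, 261.8, 63.4]
ee_rot: [-0.02, 0.707, -0.706, 0.023]
contact_force: [0.7, 0.1, -1.1]
gripper_width: 85.7
```

Emit:
play_rows:
  series:
    - [0,-0.015,0,0,0,0,0.0854]
    - [0,-0.03,0,0,0,0,0.0854]
    - [0,-0.04,0,0,0,0,0.0854]
    - [0,-0.04,0,0,0,0,0.0854]
    - [0,0,0.035,0,0,0,0.0854]
    - [0,0,0.045,0,0,0,0.0854]
    - [0,0,0.045,0,0,0,0.0854]
    - [0,0,0.04,0,0,0,0.0854]
    - [0,0,0,0,0,0,0.0854]

```text
clock: 16.75
position: [520.0, 93.0, 193.7]
ee_rot: [-0.021, 0.707, -0.706, 0.025]
contact_force: [-0.1, 0.2, 0.0]
gripper_width: 85.0
```

Run:
```python
from h import *
snap('top','t7');crop('t7',165,165,240,265,6,'m1')
print(read_state()['position'],read_state()['clock'])
```

```text
[520.36500851  94.46184747 193.7914429 ] 16.8
```

View pics/m1.png

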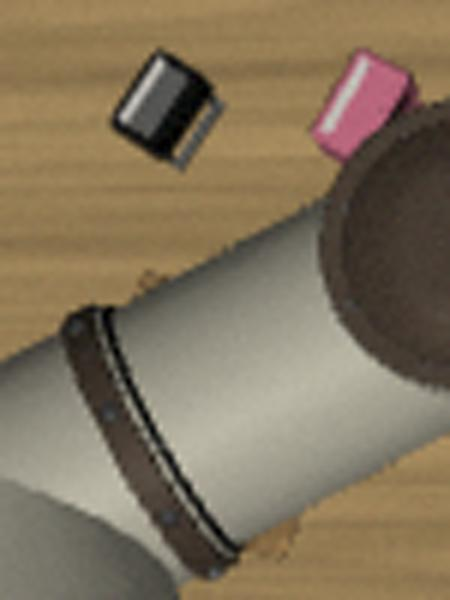

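Emit:
play_rows:
  series:
    - [0,-0.01,0.035,0,0,0,0.0854]
    - [0,-0.01,0.045,0,0,0,0.0854]
    - [0,0,0.045,0,0,0,0.0854]
    - [0,0,0.045,0,0,0,0.0854]
    - [0,0,0.045,0,0,0,0.0854]
    - [0,0,0.04,0,0,0,0.0854]
    - [0,0,0.03,0,0,0,0.0854]
    - [0,0,0,0,0,0,0.0854]
    - [0,0,0,0,0,0,0.0854]

```text
clock: 17.7
position: [546.2, -192.1, 213.7]
ee_rot: [-0.024, 0.707, -0.706, 0.031]
contact_force: [0.1, 1.4, -0.1]
gripper_width: 85.1
```

Run:
```python
from h import *
snap('top','t7');snap('scene','s7');crop('t7',165,205,235,265,8,'m1');crop('s7',270,140,330,205,6,'m2')
o=np.zeros((480,560+200,3),np.uint8);o[:480,:560]=cv2.imread('pics/m1.png')
cv2.imwrite('pics/m3.png',np.hstack([cv2.imread('pics/m1.png'),cv2.resize(cv2.imread('pics/s7.png')[140:270,270:335],(240,480))]))
print(read_state()['position'],read_state()['clock'])
```

```text
[ 546.08299762 -191.32770368  213.80817511] 17.8
```

View pics/m3.png

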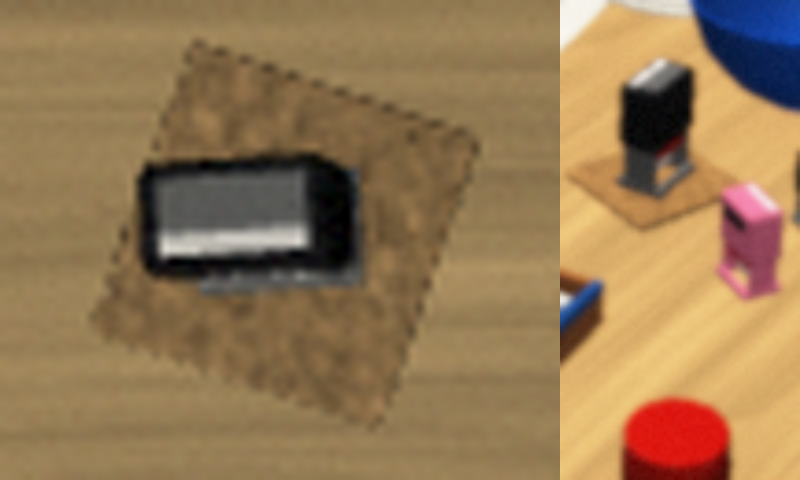

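Run:
```python
from h import *
A=lambda p:(np.array(p)+.5)/8-.5+[165,205]
print(fit('t7',[(14,27,101),(14,-27,101),(-14,-27,101),(-14,27,101)],A([(157,176),(307,168),(310,250),(160,258)]),0,[508,260,0])[0])
print(fit('t7',[(21,-29,6),(-21,-29,6)],A([(357,170),(363,284)]),0,[508,260,.05])[0])
print(fit('t7',[(55,55,6),(55,-55,6),(-55,-55,6),(-55,55,6)],A([(193,40),(480,145),(377,428),(90,322)]),0,[507,259,-.33])[0])
print(((proj('t7',cor(507.2,259.1,.06,21,29,6))-[165,205]+.5)*8-.5).round())
```

```text
[5.08722126e+02 2.60169479e+02 4.06263970e-02]
[5.08455877e+02 2.61605809e+02 5.92547913e-02]
[ 5.08347767e+02  2.59666338e+02 -3.52857513e-01]
[[203. 184.]
 [364. 172.]
 [370. 288.]
 [209. 300.]]
```

The stamp stands upright about 1–2 mm from the coaster's centre, head up, and nothing near it was disturbed. Handing in.

```bash
python3 -c "
from h import *
print(job_done(),read_state()['clock'])"
```

```text
the job is handed in; nothing more can be done
the job is handed in; nothing more can be done
```

I set the large black stamp in the ruled box of the green-headed fridge label, pressed it to the stop, lifted it off and stood it back on its coaster. I handed the job in at about 18 s.

**Press:** The foot met the label at about 22 mm. Force rose with the spring over 18 mm of travel to 13 N, then steeply to 25 N at the stop. I pushed once more for 0.1 s before easing off, and that peak was not recorded. The force was gone after the head came up. The stamp touched the coaster at nearly the same height as when I gripped it (64.3 against 64.7 mm), so it did not slip in the grip.

**Centring on the label:** The two camera and arm estimates of the box centre differed by about 2 to 3 mm, so I aimed between them. I expect the stamp to be within about 2 mm of centre, but this is the least certain check. The top picture afterwards showed no visible imprint, so I could not confirm it by eye.

**Coaster:** The last picture showed the stamp upright with its head up, about 1 to 2 mm from the coaster's centre, and the gripper clear. I did not make a full-scene check that the jars, marker, whisk and bowl had not moved. No unexpected contact force showed during the moves.

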